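Seal the sample bottle and hold it fast in the shaker clamp

TASK

Screw the sample bottle's orange cap fully tight (clockwise), then work the shaker clamp by squeezing its two upright grip levers together and letting them spring open, over and over, until the jaw pad presses on the bottle and the black pointer stands in the green zone of the jaw's scale, never in the red, which would crush the bottle. Finish while still holding the levers squeezed, with the bottle gripped upright in its nest. Move the jaw only by its levers, and leave the glassware around the clamp where it stands.

Things in the scene. Friction and masses are not known exactly. Their poses are not given: they have to be found in the camera images.
- clamp: Bottle clamp fixed to the bench: base plate 150 x 270 x 30 mm (x, y, z), origin under its centre; its y axis runs from the squeeze grip (y -70 mm) to the bottle (y +75). Cheeks beside the bottle reach z 58 mm, the blue stop plate behind it (y 106 to 122) z 100; the blue ratchet housing (y -105 to -35, 44 mm wide) z 112. The jaw rod (z 75) sticks out behind to y -215.
- grip (a point): Midpoint between the two upright squeeze levers, 168 mm above the bench, the height to squeeze them; axes as the clamp's. Orange lever on the bottle's side, black twin behind; tops at 183 mm, 24 mm wide, 12 mm thick, pivots at 100 mm. Over their outsides, along the clamp's y: about 63 mm open, 36 mm squeezed. Geared to move alike; springs open them within 0.5 s.
- trigger (a joint): Squeeze angle of both levers: 0 open, 0.2 rad fully squeezed (hard stop). Needs 5 to 10 N per finger, up to 20 N if one finger does it all. The ratchet moves the jaw only forward: 7 mm per full squeeze (the first 1 to 9), in the last three quarters of it, if the levers were first let open to below 0.03 rad; the jaw stays put while they open.
- jaw: The sliding jaw: steel toothed rod with dark jaw head, moving along the clamp's +y. Origin on the rod's axis. Its head carries the sprung pad, and over it a scale 30 mm wide: 7 mm white (bottle's end), 9 mm green, then red.
- pad_face (a point): Centre of the front face (44 x 40 mm, black rubber) of the jaw's sprung pad, 75 mm above the bench, facing the bottle along the clamp's +y. It starts about 16 to 32 mm from the bottle's side.
- pad (a joint): How far the bottle has pushed the pad back into the jaw, against a spring of 0.5 N per mm: 0 free, 0.020 m fully in. A black pointer bar fixed to the pad shows it on the jaw's scale: white 0 to 0.005, green 0.005 to 0.014, red above 0.014 m (bottle crushed).
- bottle: Loose square amber sample bottle, 60 x 60 mm, 78 mm to the shoulder, 114 mm with its cap, 0.25 kg, label facing the clamp's +x; origin at the centre of its underside. It stands on the clamp's base, about 1 mm from the stop plate; the cheeks keep it from turning.
- cap_top (a point): Centre of the top of the bottle's orange ribbed screw cap: 38 mm diameter, 24 mm high (top about 144 mm above the bench), on the bottle's upright axis. Its x axis points along the cap's white stripe.
- cap (a joint): Angle of the captive cap: 0 fully tight (stop; the white stripe then lines up with the white mark on the bottle's shoulder, on the label's side), positive loosened (counter-clockwise from above), up to 1.4 rad. Starts 0.7 to 1.2 rad loose; turns with about 0.05 N m and does not rise.
- reagent_bottle: Bystander: round amber bottle with orange cap, 64 mm diameter, 135 mm high, on the bench beside the clamp. Origin under its centre.
- flask: Bystander: conical glass flask, 72 mm diameter, 115 mm high, on the bench beside the clamp. Origin under its centre.
- dish: Bystander: white ceramic dish, 70 mm diameter, 14 mm high, on the bench on the robot's side of the clamp. Origin under its centre.
- blue_bottle: Bystander: round amber bottle with blue cap, 72 mm diameter, 150 mm high, at the left. Origin under its centre.
- beaker: Bystander: glass beaker, 68 mm diameter, 85 mm high, at the right. Origin under its centre.
Mind the look-alikes: they are no part of the job. What is shaped like the bottle but yellow is not meant.

How it is judged:
On the way, in this order (a step that is already met when the one before it is completed fails the run):
1. the cap is screwed fully tight (value of joint cap below 0.1 rad), for 0.2 s.
2. the jaw pad presses on the bottle (value of joint pad above 0.001 m and contact force between jaw and bottle above 0.3 N), for 0.1 s.
At the end, for the whole second after the job is handed in: The cap is within 0.1 rad of fully tight, the pad is pushed in 4.5 to 14.5 mm (pointer in the green, half a mm allowed) and presses on the bottle, the bottle stands upright on the nest's floor (4 mm, 0.08 rad), and the robot's fingers still hold the levers squeezed past 0.06 rad (value of joint cap below 0.1 rad and value of joint pad between 0.0045 and 0.0145 m and contact force between jaw and bottle above 1.5 N and value of joint trigger above 0.06 rad and contact force between the fingers and clamp above 1 N and z of bottle in the frame of clamp between 0.026 and 0.034 m and y of bottle in the frame of clamp between 0.07 and 0.08 m and angle between bottle's own z axis and vertical below 0.08 rad); the arm keeps its last pose, push and grip.
It fails at once if the pointer went into the red: bottle crushed (value of joint pad above 0.015 m).
It fails at once if the jaw was pushed by hand instead of by its levers (contact force between any of the fingers, the arm and jaw above 3 N).
It fails at once if glassware around the clamp was displaced by over 2 cm (distance of any of reagent_bottle, flask, dish, blue_bottle, beaker from where it was at the start of the episode above 0.02 m).
It also fails if it takes over 48 s, if anything falls off the work surface, if the arm or the gripper's body presses on something with over 40 N, if the wrist force passes 120 N, or if a joint passes its speed limit or range.

ROBOT

A 6-joint arm with a two-finger parallel gripper is mounted at the origin on the work surface. World frame = base frame: x ahead of the robot, y to its left, z up, the work surface at z = 0. Lengths are in m, angles in rad, forces in N, time in s.
With the tool pointing down it reaches from about 0.3 to 0.875 m from the base axis. Payload 6.4 kg.
Tool frame: the origin (TCP) lies at the very end of the fingers, on their centre line; the grasp point (between the pads) lies 19 mm behind it; z points along the fingers, y is the line along which they close (so a half turn about z gives the same grasp; the last joint's range is limited). The gripper opens to 85 mm and grips with 20 to 120 N. Pads are 22 mm wide; open, the fingers measure 114 mm over their backs; the gripper's body (76 mm by 85 mm) begins 54 mm behind the grasp point. The pads swing forward as they close: fully open they stand 13 mm farther back than shut.
Start: joints at [-0.206, 0.181, 1.607, -0, 1.354, -0.206], TCP at [0.575, 0, 0.2] pointing down, gripper open.
Joint ranges: [-2.99, 2.99], [-0.89, 2.07], [0.3, 2.58], [-1.14, 4.28], [0, 2.63], [-3.12, 3.12]. Speed limits (rad/s): [2.57, 2.57, 3.01, 3.14, 3.14, 3.14].

INTERFACE

Orientations are given as a unit quaternion [w, x, y, z].
In Python, from bench import telemetry, camera, ctrl, spotter gives the robot as it stands.
- The arm moves only by the tool send_rows, never from a script. Its argument "series" is a list of rows, each a list of 3 entries, a list of its own where there are three numbers: the turn, a rotation vector about the world's x, y, z in degrees, then the shift along the world's x, y, z in mm, then the closure, from -1 (fully open) to 1 (shut), so that 0 is half open. In form: [[[rx, ry, rz], [dx, dy, dz], gripper], ...]. A call has 1 to 10 rows; each row is the pose to reach, as a shift and turn from the pose commanded when the call began; what a row does not reach only later rows make up. A row lasts 1/8 s, in which the tool goes at most 62.5 mm and 10.7 degrees, less where a joint would pass 70% of its speed; a pose out of reach is approached as far as the arm can. A call with a gripper value outside its range is refused whole. The fingers move at their own pace and stop on an object; the grip force is fixed at half the most. Time passes only in rows, so rows that repeat a pose let the fingers close. It gives the time, the measured TCP pose, the force, the opening and the grip force at its end, in the units of the state.
- telemetry.get_obs(): the state, without advancing time (a new reading comes with each control period).
- camera(name): name is "scene" or "side" or "wrist"; returns a dict with "pixels" (400x640x3 uint8, red, green, blue), "camera_matrix" (3x3 intrinsics, pixels), "xyz" and "orientation" of the camera in the world. Camera axes: x right, y up, looking along -z (the intrinsics and any distortion apply to the point x, -y, -z); pixel columns grow to the right and rows downward; lengths in m; the calibration is good to about 2 mm. The wrist camera is an equidistant fisheye: a pixel r from the principal point sees the ray r / f radians off the axis. A picture is of the moment at which its call begins. There is no depth.
- ctrl.hand_in(): hands the job in; it is judged then, once.
Trained networks look in the newest picture that a camera, given by its name, has taken for a name from the list of things; names that differ only in an ending like _2 or _b are one class to them, and where a whole thing is asked for, a point or a joint stands for the part that bears it (a point fixed in the world has none). Each returns a list of dicts, best first, with "conf" (0 to 1); they miss things now and then, are a little off and sometimes report something else, mostly with a low value. They report only what shows in the picture. A call takes as long as a camera call. They do not tell look-alikes from the thing itself.
- spotter.boxes_of(thing, camera): "xyz" ([x, y, z] in m, in world coordinates, good to about 4 mm: the middle of the surface that is visible of it).
- spotter.landmark_of(thing, camera): "xyz" ([x, y, z] in m, in world coordinates, good to about 4 mm: a listed point, or the origin of a listed thing).
The state is a dict: "time_s": time; "q": joint angles; "dq": joint speeds; "joint_efforts": joint torques, N m; "eef_pos": TCP position; "eef_rot": TCP orientation; "wrist_force": force on the tool from outside, world axes, zero at the start; "torque": the same for the moment, N m; "opening": opening from 0.0 (shut) to 1.0 (fully open); "grasp_force": force on a finger pad.
Only numpy, scipy, OpenCV 4.12 (cv2) and the standard library are available. Lean on these libraries where they do the work, as an engineer would, in place of code of your own. Each camera call takes 0.05 s, during which the arm holds its last target. There are 200 camera calls.

## Working session

There is one attempt and no reset: what is moved stays moved. The work goes in short steps, Python scripts to look and compute and a tool call to move; the robot and the scene stay as the last step left them, time stands still between calls to the robot, and variables do not carry over. Pictures are saved under pics/ and viewed, at most 10 in all, crops included, and the job is handed in when it is done.

Besides the shell and the picture viewer there is one more tool, called after ">>>" as name(argument=value, ...), one argument or row to a line, values as JSON. send_rows: Moves the arm, as the interface text tells. Its arguments: {"type":"object","properties":{"series":{"type":"array","items":{"type":"array"}}},"required":["series"]}

```bash
mkdir -p pics; cat > h.py <<'E'
import numpy as np, cv2
from bench import telemetry, camera, ctrl, spotter
from scipy.spatial.transform import Rotation as R
def snap(n,f=None):
    c=camera(n)
    if f: cv2.imwrite('pics/'+f,c['pixels'][:,:,::-1])
    return c
def rot(c):
    o=c['orientation']; o=np.array(o)
    return o if o.shape==(3,3) else R.from_quat(o,scalar_first=True).as_matrix()
def proj(c,p):
    v=rot(c).T@(np.array(p)-c['xyz']); v=np.array([v[0],-v[1],-v[2]]); K=c['camera_matrix']
    return (K@(v/v[2]))[:2]
def look(n,f,things,kind='landmark_of'):
    c=snap(n,f)
    for t in things:
        for d in getattr(spotter,kind)(t,n)[:3]:
            print(n,t,round(d['conf'],2),np.round(d['xyz'],4),np.round(proj(c,d['xyz'])) if n!='wrist' else '')
    return c
E
python3 - <<'E'
from h import *
T=['clamp','grip','cap_top','bottle','pad_face','jaw']
for n in ['scene','side']: look(n,n+'0.png',T+['reagent_bottle','flask','dish','blue_bottle','beaker'])
o=telemetry.get_obs();print(o['time_s'],o['eef_rot'],o['opening'])
E
```

```text
scene clamp 0.66 [ 0.5166  0.1013 -0.0028] [343. 226.]
scene grip 0.63 [0.5096 0.0364 0.1657] [326. 185.]
scene cap_top 0.56 [0.5211 0.1777 0.1428] [366. 180.]
scene cap_top 0.37 [0.3034 0.2246 0.114 ] [335. 157.]
scene bottle 0.88 [0.5237 0.1757 0.0324] [363. 210.]
scene bottle 0.82 [0.3049 0.2244 0.0047] [335. 184.]
scene pad_face 0.48 [0.5135 0.1201 0.0757] [348. 203.]
scene jaw 0.65 [ 0.5203  0.4286 -0.0017] [417. 195.]
scene jaw 0.58 [0.5055 0.0355 0.0735] [324. 211.]
scene jaw 0.43 [0.5254 0.1768 0.031 ] [364. 210.]
scene reagent_bottle 0.77 [0.6506 0.1463 0.0022] [382. 242.]
scene reagent_bottle 0.35 [0.522  0.1765 0.0307] [363. 210.]
scene flask 0.93 [0.644 0.041 0.002] [354. 254.]
scene dish 0.43 [0.5143 0.1226 0.0747] [349. 203.]
scene dish 0.41 [3.924e-01 9.070e-02 1.000e-04] [318. 207.]
scene blue_bottle 0.89 [ 0.5187  0.4266 -0.0047] [416. 195.]
scene beaker 0.83 [ 0.6108 -0.4567 -0.0013] [176. 328.]
side clamp 0.75 [ 0.5133  0.1032 -0.0008] [323. 246.]
side clamp 0.67 [0.5043 0.0376 0.1661] [331. 187.]
side grip 0.71 [0.5066 0.034  0.1666] [331. 186.]
side grip 0.71 [0.6493 0.0417 0.0018] [282. 222.]
side cap_top 0.8 [0.5235 0.1804 0.1428] [311. 233.]
side cap_top 0.68 [0.3026 0.2215 0.113 ] [403. 271.]
side bottle 0.84 [0.3062 0.2239 0.0029] [395. 298.]
side bottle 0.6 [0.5276 0.182  0.0306] [311. 262.]
side pad_face 0.59 [0.5147 0.1199 0.0728] [321. 234.]
side jaw 0.62 [0.5058 0.0352 0.0765] [331. 210.]
side reagent_bottle 0.96 [ 0.654   0.1488 -0.0021] [269. 251.]
side flask 0.59 [0.6473 0.0418 0.0032] [282. 221.]
side dish 0.79 [0.3887 0.0893 0.0011] [369. 250.]
side blue_bottle 0.97 [0.5203 0.4329 0.0016] [288. 363.]
side beaker 0.56 [ 0.6063 -0.46   -0.0014] [330. 127.]
1.2 [-1.05257324e-06  7.07115690e-01  7.07097872e-01  5.64923217e-06] 1.0022917714258839
```

View pics/scene0.png

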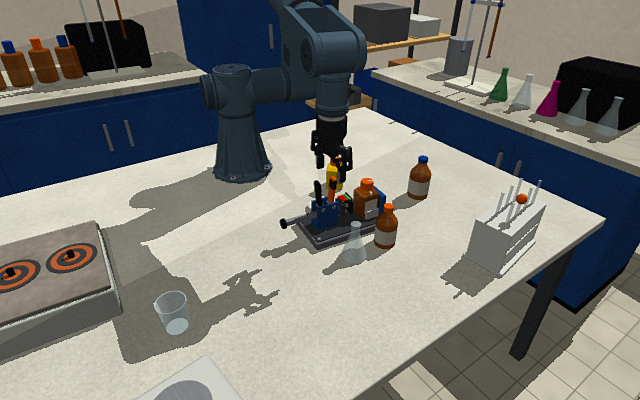

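```bash
python3 - <<'E'
import cv2
a=cv2.imread('pics/side0.png')[150:300,240:430]
cv2.imwrite('pics/side0c.png',cv2.resize(a,None,fx=4,fy=4,interpolation=cv2.INTER_CUBIC))
E
```

```text
(no output)
```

View pics/side0c.png

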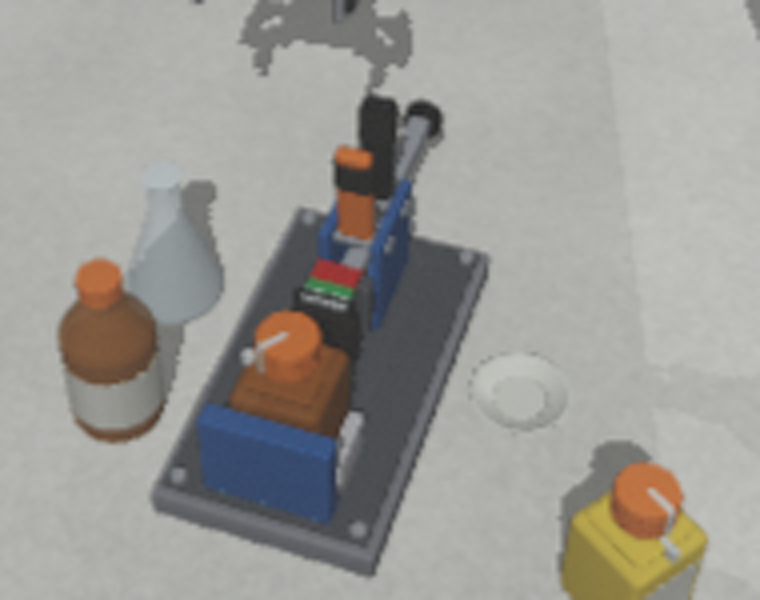

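Candidates for the cap: the clamped amber bottle's (side px 311,233, the chosen one), the yellow bottle's (403,271), and the reagent bottle's (265,220). In the crop, the amber square bottle sits in the nest behind the blue stop plate, with its stripe and mark visible. I'll go above it for a closer look.

>>> send_rows(
  series=[
    [[0,0,0],[0,0,50],-1],
    [[0,0,0],[-10,50,70],-1],
    [[0,0,0],[-25,100,70],-1],
    [[0,0,0],[-40,150,70],-1],
    [[0,0,0],[-53,179,60],-1],
    [[0,0,0],[-53,179,60],-1],
    [[0,0,0],[-53,179,60],-1],
  ],
)

```text
time_s: 2.08
eef_pos: [0.5224, 0.1786, 0.2606]
eef_rot: [0.0, 0.707, 0.707, -0.0]
wrist_force: [0.2, -0.1, 0.8]
opening: 0.999
grasp_force: 0.0
```

```bash
python3 - <<'E'
from h import *
c=look('wrist','w1.png',['cap_top','bottle','grip','pad_face','clamp'])
o=telemetry.get_obs();print(o['time_s'],o['eef_pos'],o['wrist_force'],o['torque'])
print(c['xyz'],c['camera_matrix'])
# ortho-rectify the plane z=0.144 around cap, world x right, world y up, 2px/mm... and shoulder plane 0.108
K=c['camera_matrix'];Rm=rot(c)
def rect(z,cx,cy,h,s):
    n=int(2*h*s);u=(np.arange(n)/s-h)/1000
    X,Y=np.meshgrid(cx+u,cy-u); P=np.stack([X,Y,np.full_like(X,z)],-1)-c['xyz']
    v=P@Rm; v=v*[1,-1,-1]; r=np.hypot(v[...,0],v[...,1]); th=np.arctan2(r,v[...,2])/r
    return cv2.remap(c['pixels'][:,:,::-1],(K[0,0]*th*v[...,0]+K[0,2]).astype('f'),(K[1,1]*th*v[...,1]+K[1,2]).astype('f'),1)
cv2.imwrite('pics/r1.png',np.hstack([rect(.144,.522,.179,40,5),rect(.108,.522,.179,40,5)]))
E
```

```text
wrist cap_top 0.82 [0.3102 0.2209 0.113 ] 
wrist cap_top 0.75 [0.5239 0.1768 0.1443] 
wrist cap_top 0.68 [0.5096 0.0395 0.0758] 
wrist bottle 0.89 [0.5241 0.1744 0.0327] 
wrist bottle 0.56 [0.3019 0.2195 0.0008] 
wrist grip 0.81 [0.5074 0.0336 0.1697] 
wrist pad_face 0.78 [0.5208 0.1188 0.0778] 
wrist clamp 0.63 [ 0.5118  0.109  -0.0006] 
2.375 [0.52246899 0.1782255  0.26054855] [-0.63888006 -0.36789588 -0.72637897] [-0.03371032  0.03395551 -0.00613172]
[0.5220112  0.25905817 0.43408221] [[309.70691629   0.         316.37126515]
 [  0.         309.70691629 198.60640043]
 [  0.           0.           1.        ]]
```

View pics/r1.png

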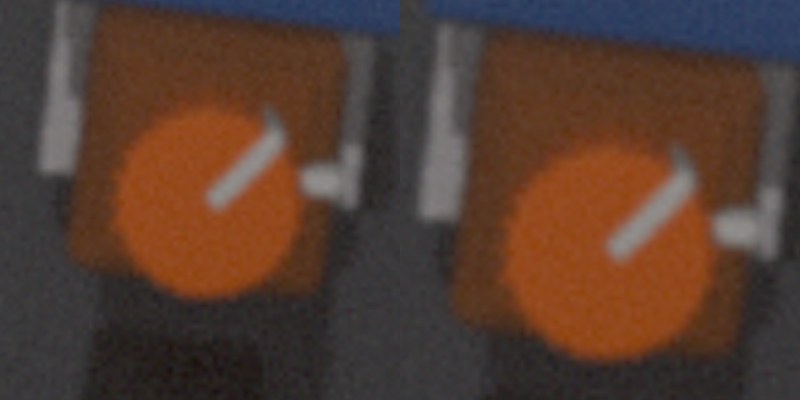

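The left rectified view shows the cap centre at px (209,201), i.e. world (0.524, 0.179). The stripe points about 43° and the mark about -6°, so the cap is roughly 49° loose. I'll pre-turn +25°, descend and grip.

>>> send_rows(
  series=[
    [[0,0,10],[1,1,0],-1],
    [[0,0,20],[2,1,-40],-1],
    [[0,0,25],[2,1,-80],-1],
    [[0,0,25],[2,1,-120],-1],
    [[0,0,25],[2,1,-142],-1],
    [[0,0,25],[2,1,-142],-1],
    [[0,0,25],[2,1,-142],1],
    [[0,0,25],[2,1,-142],1],
    [[0,0,25],[2,1,-142],1],
    [[0,0,25],[2,1,-142],1],
  ],
)

```text
time_s: 3.62
eef_pos: [0.5243, 0.1801, 0.1189]
eef_rot: [0.0, 0.537, 0.843, 0.0]
wrist_force: [-1.2, 0.6, 0.1]
opening: 0.14
grasp_force: 0.0
```

```bash
python3 - <<'E'
from h import *
c=look('wrist',None,['cap_top'])
s=look('side',None,['cap_top'])
o=telemetry.get_obs();print(o['time_s'],o['opening'],o['grasp_force'],o['eef_pos'],o['wrist_force'])
a=cv2.resize(s['pixels'][180:280,260:360,::-1],(400,400));b=c['pixels'][100:400,120:520,::-1]
cv2.imwrite('pics/g1.png',np.hstack([a,cv2.copyMakeBorder(b,0,100,0,0,0)]))
E
```

```text
wrist cap_top 0.92 [0.3072 0.2221 0.1117] 
side cap_top 0.74 [0.5209 0.1759 0.1408] [313. 233.]
side cap_top 0.66 [0.3041 0.2245 0.1121] [402. 273.]
3.825 -0.002037120108493124 0.0 [0.52401722 0.18003599 0.11845817] [-0.83814461  0.41484492  0.35757933]
```

View pics/g1.png

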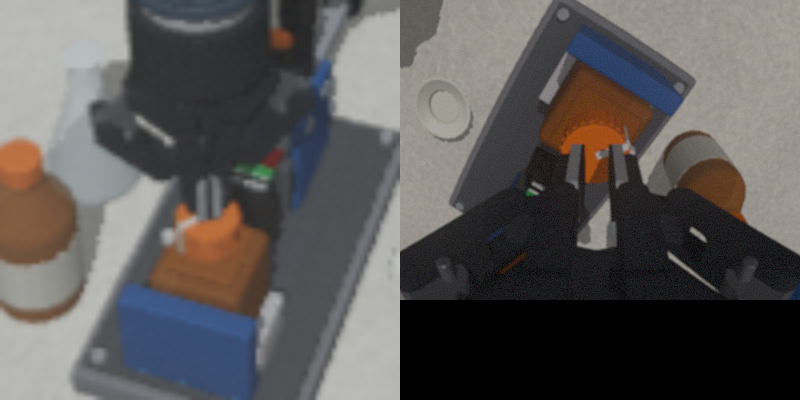

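>>> send_rows(
  series=[
    [[0,0,0],[0,0,0],-1],
    [[0,0,0],[0,0,0],-1],
    [[0,0,0],[0,0,0],-1],
    [[0,0,0],[0,0,0],-1],
    [[0,0,0],[0,0,0],-1],
    [[0,0,0],[0,0,0],-1],
  ],
)

```text
time_s: 4.58
eef_pos: [0.524, 0.18, 0.1184]
eef_rot: [-0.0, 0.537, 0.843, -0.0]
wrist_force: [-0.8, 0.2, -0.2]
opening: 1.004
grasp_force: 0.0
```

```bash
python3 - <<'E'
from h import *
s=look('side',None,['cap_top'])
c=snap('scene')
o=telemetry.get_obs();print(o['time_s'],o['opening'],o['grasp_force'],o['eef_pos'],o['wrist_force'])
im=cv2.resize(s['pixels'][180:280,260:360,::-1],(400,400)); im2=cv2.resize(c['pixels'][130:230,315:415,::-1],(400,400))
d=R.from_quat(o['eef_rot'],scalar_first=True).as_matrix()
for sg in (-1,1):
  for b in (0,.013):
    p=o['eef_pos']+sg*.0425*d[:,1]-b*d[:,2]
    print(sg,b,p,'side crop',(proj(s,p)-[260,180])*4,'scene crop',(proj(c,p)-[315,130])*4)
cv2.imwrite('pics/g2.png',np.hstack([im,im2]))
E
```

```text
side cap_top 0.79 [0.5207 0.1781 0.1367] [313. 235.]
side cap_top 0.59 [0.3037 0.2225 0.1155] [402. 271.]
4.725 1.0000386878664995 0.0 [0.52402593 0.18000665 0.11839028] [0.64181652 0.86520848 0.45421904]
-1 0 [0.48550793 0.1620452  0.11838969] side crop [274.62879046 226.90729531] scene crop [155.84468158 211.85678151]
-1 0.013 [0.48550771 0.16204526 0.13138969] side crop [274.76330657 213.1278621 ] scene crop [156.75783431 197.48781102]
1 0 [0.56254393 0.19796811 0.11839087] side crop [136.49547322 251.62049718] scene crop [256.3831543  241.59509846]
1 0.013 [0.5625437  0.19796817 0.13139087] side crop [135.28197308 237.8950989 ] scene crop [257.92400491 226.99472913]
```

View pics/g2.png

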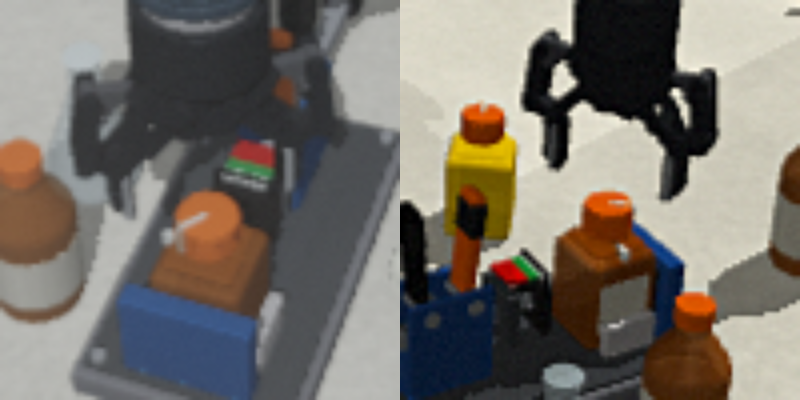

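The picture shows the open fingertips at scene px about (354,171) and (383,179), above the cap. They stand about 25 mm higher than telemetry says, so the reported z reads low. I'll go 25 mm lower and close.

>>> send_rows(
  series=[
    [[0,0,0],[0,-1,-15],-1],
    [[0,0,0],[0,-1,-25],-1],
    [[0,0,0],[0,-1,-25],1],
    [[0,0,0],[0,-1,-25],1],
    [[0,0,0],[0,-1,-25],1],
    [[0,0,0],[0,-1,-25],1],
    [[0,0,0],[0,-1,-25],1],
    [[0,0,0],[0,-1,-25],1],
  ],
)

```text
time_s: 5.72
eef_pos: [0.5243, 0.179, 0.094]
eef_rot: [0.0, 0.537, 0.843, 0.0]
wrist_force: [-2.0, -1.7, 5.3]
opening: 0.419
grasp_force: 60.3
```

>>> send_rows(
  series=[
    [[0,0,-8],[0,0,0],1],
    [[0,0,-16],[0,0,0],1],
    [[0,0,-24],[0,0,0],1],
    [[0,0,-32],[0,0,0],1],
    [[0,0,-40],[0,0,0],1],
    [[0,0,-46],[0,0,0],1],
    [[0,0,-49],[0,0,0],1],
    [[0,0,-49],[0,0,0],1],
  ],
)

```text
time_s: 6.72
eef_pos: [0.5246, 0.1793, 0.0939]
eef_rot: [0.0, 0.839, 0.545, 0.001]
wrist_force: [-0.6, -0.4, 5.4]
opening: 0.419
grasp_force: 60.3
```

```bash
python3 - <<'E'
from h import *
o=telemetry.get_obs();print(o['time_s'],o['eef_rot'],o['torque'],o['wrist_force'],o['opening'])
E
```

```text
6.725 [1.58803595e-04 8.38540031e-01 5.44839511e-01 7.06413951e-04] [ 0.05109797  0.06117503 -0.05366439] [-0.56362802 -0.36426218  5.39323646] 0.41898815304938
```

>>> send_rows(
  series=[
    [[0,0,-3],[0,0,0],1],
    [[0,0,-3],[0,0,0],1],
  ],
)

```text
time_s: 6.98
eef_pos: [0.5246, 0.1793, 0.0939]
eef_rot: [0.0, 0.852, 0.523, 0.001]
wrist_force: [-0.6, 0.4, 5.8]
opening: 0.424
grasp_force: 60.3
```

```bash
python3 - <<'E'
from h import *
o=telemetry.get_obs();print(o['time_s'],o['eef_rot'],o['torque'],o['wrist_force'],o['opening'])
E
```

```text
6.975 [1.62840453e-04 8.52425669e-01 5.22847971e-01 6.72457996e-04] [ 0.05325303  0.00215895 -0.03136148] [-0.63020998  0.4408886   5.8295941 ] 0.4239776939788368
```

>>> send_rows(
  series=[
    [[0,0,-3],[0,0,0],1],
    [[0,0,-6],[0,0,0],1],
    [[0,0,-6],[0,0,0],1],
  ],
)

```text
time_s: 7.35
eef_pos: [0.5238, 0.1783, 0.0939]
eef_rot: [0.001, 0.878, 0.479, -0.001]
wrist_force: [-3.4, -3.9, 8.0]
opening: 0.422
grasp_force: 60.6
```

```bash
python3 - <<'E'
from h import *
o=telemetry.get_obs();print(o['time_s'],o['eef_rot'],o['torque'],o['wrist_force'],o['opening'])
E
```

```text
7.35 [ 7.80824012e-04  8.78016252e-01  4.78629712e-01 -6.70699777e-04] [-0.58523283  0.49062824  1.03517318] [-3.43750557 -3.90593141  7.95678728] 0.4217603469999532
```

>>> send_rows(
  series=[
    [[0,0,2],[0,0,0],-1],
    [[0,0,2],[0,0,0],-1],
    [[0,0,2],[0,0,0],-1],
    [[0,0,2],[0,0,0],-1],
    [[0,0,2],[0,0,50],-1],
    [[0,0,2],[0,0,105],-1],
    [[0,0,2],[0,0,125],-1],
    [[0,0,2],[0,0,125],-1],
  ],
)

```text
time_s: 8.35
eef_pos: [0.5253, 0.1792, 0.2204]
eef_rot: [0.001, 0.87, 0.492, 0.002]
wrist_force: [-0.9, 0.4, 0.2]
opening: 1.003
grasp_force: 0.0
```

```bash
cat >> h.py <<'E'
def rect(c,z,cx,cy,h,s):
    K=c['camera_matrix'];n=int(2*h*s);u=(np.arange(n)/s-h)/1000
    X,Y=np.meshgrid(cx+u,cy-u); P=np.stack([X,Y,np.full_like(X,z)],-1)-c['xyz']
    v=(P@rot(c))*[1,-1,-1]; r=np.hypot(v[...,0],v[...,1]); th=np.arctan2(r,v[...,2])/r
    return cv2.remap(c['pixels'][:,:,::-1],(K[0,0]*th*v[...,0]+K[0,2]).astype('f'),(K[1,1]*th*v[...,1]+K[1,2]).astype('f'),1)
E
python3 - <<'E'
from h import *
c=look('wrist',None,['cap_top','bottle','grip','pad_face','clamp'])
o=telemetry.get_obs();print(o['time_s'],o['eef_pos'],o['q'])
print(c['xyz'])
cv2.imwrite('pics/r2.png',np.hstack([rect(c,.144,.522,.179,40,5),rect(c,.108,.522,.179,40,5)]))
cv2.imwrite('pics/r2b.png',rect(c,.183,.508,.035,50,5))
E
```

```text
wrist cap_top 0.82 [0.3087 0.2219 0.1125] 
wrist cap_top 0.59 [0.5256 0.1773 0.1416] 
wrist bottle 0.84 [0.5241 0.1729 0.0284] 
wrist bottle 0.81 [0.3068 0.2221 0.0037] 
wrist grip 0.73 [0.506  0.0345 0.1693] 
wrist pad_face 0.95 [0.5192 0.1193 0.0765] 
8.65 [0.52311836 0.1788614  0.21667243] [ 1.14733935e-01  1.19911364e-01  1.64263007e+00 -6.96495840e-06
  1.38202650e+00  6.55843540e-01]
[0.56595635 0.24798187 0.39411181]
```

View pics/r2.png

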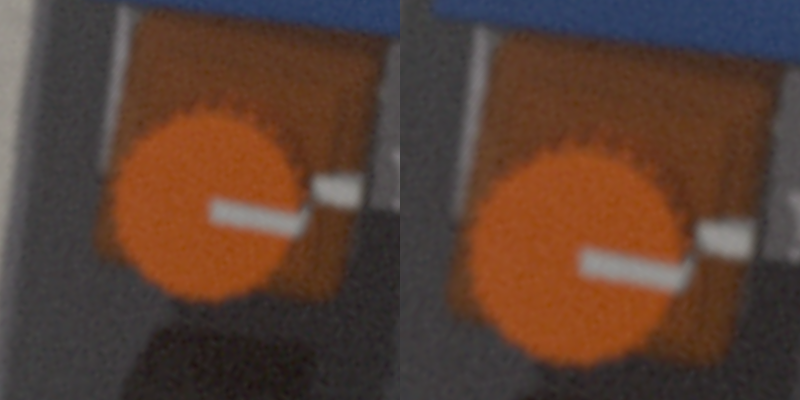

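Stripe and shoulder mark line up (stripe at about -9° in rectified px (210,210) to (300,225), bottle yaw about -7°), so the cap is tight. Next, over to the levers with the fingers along the clamp's y.

>>> send_rows(
  series=[
    [[0,0,-10],[-3,-25,10],-1],
    [[0,0,-20],[-7,-55,10],-1],
    [[0,0,-30],[-10,-85,10],-1],
    [[0,0,-40],[-13,-115,10],-1],
    [[0,0,-50],[-16,-144,10],-1],
    [[0,0,-60],[-16,-144,10],-1],
    [[0,0,-65.5],[-16,-144,10],-1],
    [[0,0,-65.5],[-16,-144,10],-1],
  ],
)

```text
time_s: 9.65
eef_pos: [0.5076, 0.0349, 0.2276]
eef_rot: [-0.0, 0.998, -0.056, -0.001]
wrist_force: [-0.3, 0.3, -0.3]
opening: 1.004
grasp_force: 0.0
```

```bash
python3 - <<'E'
from h import *
c=look('wrist',None,['grip','pad_face'])
o=telemetry.get_obs();print(o['time_s'],o['eef_pos'],o['eef_rot'],o['q'])
r=rect(c,.183,.508,.035,60,5); r2=cv2.resize(c['pixels'][:,:,::-1],None,fx=.3,fy=.3)
cv2.imwrite('pics/r3.png',np.hstack([r[:,150:450],cv2.resize(c['pixels'][150:400,200:450,::-1],(500,500))[:, :].copy() if 0 else cv2.copyMakeBorder(c['pixels'][:,150:550,::-1],0,200,0,0,0)]))
E
```

```text
wrist grip 0.72 [0.504  0.0346 0.1677] 
wrist pad_face 0.78 [0.5166 0.1179 0.0775] 
wrist pad_face 0.22 [0.5057 0.0356 0.1672] 
9.8 [0.50783886 0.03511609 0.22798917] [-3.46591439e-05  9.98444496e-01 -5.57536173e-02 -3.47777135e-04] [-1.64484737e-01  8.51505925e-03  1.73732657e+00 -6.65113821e-06
  1.39645000e+00  1.51787784e+00]
```

View pics/r3.png

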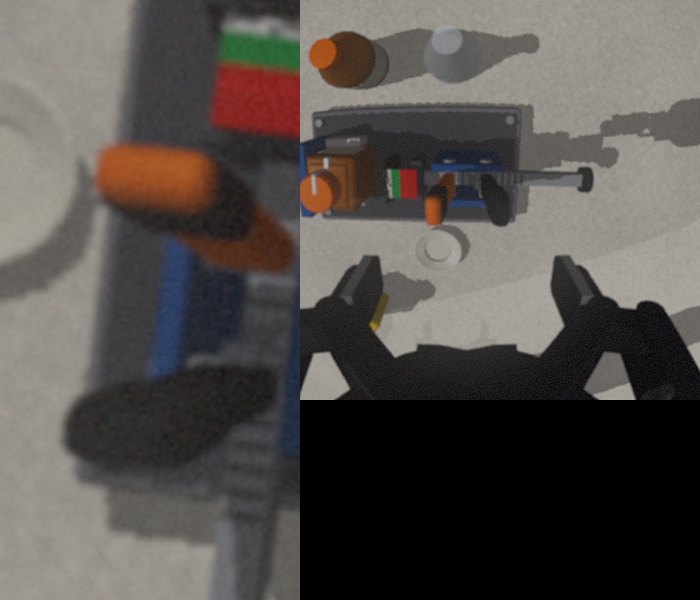

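Orange lever top is at left-panel px (158,172) and black at about (125,425), so the midpoint is about (0.506, 0.035). The hand is over it and aligned. Descending to lever height now.

>>> send_rows(
  series=[
    [[0,0,0],[-1,0,-40],-1],
    [[0,0,0],[-1,0,-80],-1],
    [[0,0,0],[-1,0,-108],-1],
    [[0,0,0],[-1,0,-108],-1],
  ],
)

```text
time_s: 10.3
eef_pos: [0.5049, 0.0355, 0.1181]
eef_rot: [-0.0, 0.998, -0.056, -0.003]
wrist_force: [-0.3, -0.0, -0.3]
opening: 1.002
grasp_force: 0.0
```

```bash
python3 - <<'E'
from h import *
o=telemetry.get_obs();print(o['time_s'],o['eef_pos'],o['wrist_force'])
s=look('side',None,['grip','pad_face','cap_top']); c=look('scene',None,['grip','pad_face'])
cv2.imwrite('pics/g4.png',np.hstack([cv2.resize(s['pixels'][150:250,280:380,::-1],(400,400)),cv2.resize(c['pixels'][130:230,280:380,::-1],(400,400))]))
E
```

```text
10.3 [0.50490484 0.0354558  0.11812292] [-0.27411796 -0.0431482  -0.34444773]
side grip 0.86 [0.5044 0.0364 0.1669] [331. 186.]
side grip 0.61 [0.5062 0.035  0.0748] [331. 210.]
side pad_face 0.62 [0.5151 0.1194 0.0722] [321. 234.]
side cap_top 0.85 [0.3034 0.2246 0.1113] [402. 273.]
side cap_top 0.62 [0.5213 0.1763 0.1427] [313. 232.]
scene grip 0.64 [0.5056 0.0356 0.1681] [325. 184.]
scene grip 0.34 [ 0.6077 -0.4574  0.001 ] [175. 327.]
scene pad_face 0.51 [0.513  0.1191 0.0771] [348. 202.]
scene pad_face 0.16 [ 0.391   0.0918 -0.0027] [318. 208.]
```

View pics/g4.png

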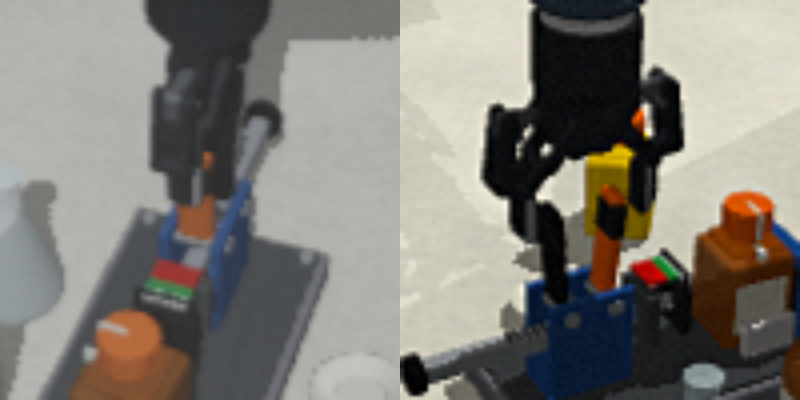

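Fingers straddle both levers: scene-crop tips at (525,240) and (640,210), below the lever tops. First squeeze.

>>> send_rows(
  series=[
    [[0,0,0],[1,0,0],1],
    [[0,0,0],[1,0,0],1],
    [[0,0,0],[1,0,0],1],
    [[0,0,0],[1,0,0],1],
    [[0,0,0],[1,0,0],1],
    [[0,0,0],[1,0,0],1],
  ],
)

```text
time_s: 11.4
eef_pos: [0.5091, 0.0346, 0.1226]
eef_rot: [0.0, 0.998, -0.057, 0.001]
wrist_force: [-4.2, -1.0, 14.2]
opening: 0.385
grasp_force: 59.2
```

```bash
cat >> h.py <<'E'
u=np.array([.113,.9936])
def pad():
    o=telemetry.get_obs();print(o['time_s'],o['opening'],o['grasp_force'],np.round(o['wrist_force'],1))
    for n in ['side','scene','wrist']:
        c=snap(n)
        for t,dz in (('pad_face',0),('jaw',0),('bottle',0)):
            for d in getattr(spotter,'landmark_of')(t,n)[:2]:
                p=np.array(d['xyz']); 
                if abs(p[0]-.515)<.03 and abs(p[1]-.1)<.12: print(n,t,round(d['conf'],2),np.round(p,4),'gap to bottle side',round(((np.array([.524,.1785])-p[:2])@u-.03)*1000,1))
E
python3 -c "
from h import *
pad()"
```

```text
11.4 0.3847013374395746 59.22541152918711 [-4.2 -1.  14.2]
side pad_face 0.69 [0.5151 0.1239 0.0735] gap to bottle side 25.3
side jaw 0.85 [0.5059 0.0411 0.0744] gap to bottle side 108.6
side bottle 0.75 [0.5286 0.1789 0.0334] gap to bottle side -30.9
scene pad_face 0.51 [0.5166 0.1219 0.0736] gap to bottle side 27.1
scene jaw 0.77 [0.506  0.0399 0.0763] gap to bottle side 109.7
scene bottle 0.69 [0.5252 0.1768 0.0326] gap to bottle side -28.4
scene bottle 0.48 [0.5083 0.0361 0.1685] gap to bottle side 113.3
wrist jaw 0.86 [0.5099 0.0431 0.0731] gap to bottle side 106.1
wrist bottle 0.67 [0.5245 0.1714 0.0282] gap to bottle side -23.0
```

>>> send_rows(
  series=[
    [[0,0,0],[0,0,0],-1],
    [[0,0,0],[0,0,0],-1],
    [[0,0,0],[0,0,0],-1],
    [[0,0,0],[0,0,0],-1],
    [[0,0,0],[0,0,0],-1],
    [[0,0,0],[0,0,0],-1],
    [[0,0,0],[0,0,0],-1],
  ],
)

```text
time_s: 12.88
eef_pos: [0.508, 0.035, 0.1204]
eef_rot: [-0.0, 0.998, -0.057, 0.0]
wrist_force: [-0.4, -0.5, -0.9]
opening: 1.0
grasp_force: 0.0
```

>>> send_rows(
  series=[
    [[0,0,0],[0,0,0],1],
    [[0,0,0],[0,0,0],1],
    [[0,0,0],[0,0,0],1],
    [[0,0,0],[0,0,0],1],
    [[0,0,0],[0,0,0],1],
    [[0,0,0],[0,0,0],1],
  ],
)

```text
time_s: 13.62
eef_pos: [0.5092, 0.0345, 0.1227]
eef_rot: [0.0, 0.998, -0.057, 0.001]
wrist_force: [-3.5, -1.9, 13.3]
opening: 0.387
grasp_force: 59.2
```

```bash
python3 -c "
from h import *
pad()"
```

```text
13.625 0.38728680395832066 59.18776118662208 [-3.5 -1.9 13.3]
side pad_face 0.51 [0.5169 0.1313 0.0724] gap to bottle side 17.7
side jaw 0.67 [0.5075 0.0485 0.0734] gap to bottle side 101.0
side bottle 0.63 [0.5285 0.1809 0.0304] gap to bottle side -32.9
scene pad_face 0.64 [0.5177 0.1316 0.075 ] gap to bottle side 17.3
scene pad_face 0.45 [0.5168 0.1019 0.0019] gap to bottle side 46.9
scene jaw 0.86 [0.5074 0.0446 0.0745] gap to bottle side 104.9
scene jaw 0.18 [0.5213 0.1767 0.0318] gap to bottle side -27.9
wrist pad_face 0.63 [0.5209 0.1306 0.0764] gap to bottle side 17.9
wrist jaw 0.74 [0.5134 0.0471 0.0727] gap to bottle side 101.8
wrist bottle 0.75 [0.5234 0.1734 0.0298] gap to bottle side -24.9
```

>>> send_rows(
  series=[
    [[0,0,0],[0,0,0],-1],
    [[0,0,0],[0,0,0],-1],
    [[0,0,0],[0,0,0],-1],
    [[0,0,0],[0,0,0],-1],
    [[0,0,0],[0,0,0],-1],
    [[0,0,0],[0,0,0],-1],
    [[0,0,0],[0,0,0],-1],
  ],
)

```text
time_s: 15.1
eef_pos: [0.508, 0.035, 0.1204]
eef_rot: [-0.0, 0.998, -0.057, -0.0]
wrist_force: [-0.2, 0.4, 0.8]
opening: 1.003
grasp_force: 0.0
```

>>> send_rows(
  series=[
    [[0,0,0],[0,0,0],1],
    [[0,0,0],[0,0,0],1],
    [[0,0,0],[0,0,0],1],
    [[0,0,0],[0,0,0],1],
    [[0,0,0],[0,0,0],1],
    [[0,0,0],[0,0,0],1],
  ],
)

```text
time_s: 15.85
eef_pos: [0.5092, 0.0345, 0.1227]
eef_rot: [0.0, 0.998, -0.057, 0.001]
wrist_force: [-4.7, -1.7, 13.9]
opening: 0.388
grasp_force: 59.2
```

>>> send_rows(
  series=[
    [[0,0,0],[0,0,0],-1],
    [[0,0,0],[0,0,0],-1],
    [[0,0,0],[0,0,0],-1],
    [[0,0,0],[0,0,0],-1],
    [[0,0,0],[0,0,0],-1],
    [[0,0,0],[0,0,0],-1],
    [[0,0,0],[0,0,0],-1],
  ],
)

```text
time_s: 16.73
eef_pos: [0.508, 0.035, 0.1204]
eef_rot: [-0.0, 0.998, -0.057, 0.0]
wrist_force: [0.0, 1.0, 0.0]
opening: 1.0
grasp_force: 0.0
```

>>> send_rows(
  series=[
    [[0,0,0],[0,0,0],1],
    [[0,0,0],[0,0,0],1],
    [[0,0,0],[0,0,0],1],
    [[0,0,0],[0,0,0],1],
    [[0,0,0],[0,0,0],1],
    [[0,0,0],[0,0,0],1],
  ],
)

```text
time_s: 17.48
eef_pos: [0.5092, 0.0345, 0.1227]
eef_rot: [0.0, 0.998, -0.057, 0.001]
wrist_force: [-4.8, -1.4, 13.0]
opening: 0.387
grasp_force: 59.2
```

```bash
python3 -c "
from h import *
pad()"
```

```text
17.475 0.3872958494845246 59.18751365505159 [-4.8 -1.4 13. ]
side pad_face 0.37 [0.5154 0.1425 0.0723] gap to bottle side 6.7
side jaw 0.8 [0.5092 0.0632 0.0765] gap to bottle side 86.2
side bottle 0.65 [0.5282 0.1813 0.0307] gap to bottle side -33.3
scene pad_face 0.65 [0.5171 0.1453 0.0753] gap to bottle side 3.8
scene jaw 0.78 [0.509  0.058  0.0738] gap to bottle side 91.4
scene bottle 0.8 [0.5227 0.1781 0.0291] gap to bottle side -29.5
wrist pad_face 0.8 [0.5222 0.1437 0.0777] gap to bottle side 4.8
wrist jaw 0.88 [0.514  0.0642 0.0738] gap to bottle side 84.7
wrist bottle 0.68 [0.5216 0.1744 0.0289] gap to bottle side -25.7
```

>>> send_rows(
  series=[
    [[0,0,0],[0,0,0],-1],
    [[0,0,0],[0,0,0],-1],
    [[0,0,0],[0,0,0],-1],
    [[0,0,0],[0,0,0],-1],
    [[0,0,0],[0,0,0],-1],
    [[0,0,0],[0,0,0],-1],
    [[0,0,0],[0,0,0],-1],
  ],
)

```text
time_s: 18.95
eef_pos: [0.508, 0.035, 0.1204]
eef_rot: [-0.0, 0.998, -0.057, -0.0]
wrist_force: [0.7, -0.4, -0.3]
opening: 0.998
grasp_force: 0.0
```

>>> send_rows(
  series=[
    [[0,0,0],[0,0,0],1],
    [[0,0,0],[0,0,0],1],
    [[0,0,0],[0,0,0],1],
    [[0,0,0],[0,0,0],1],
    [[0,0,0],[0,0,0],1],
    [[0,0,0],[0,0,0],1],
  ],
)

```text
time_s: 19.7
eef_pos: [0.5092, 0.0345, 0.1228]
eef_rot: [0.0, 0.998, -0.057, 0.001]
wrist_force: [-4.1, -0.9, 14.3]
opening: 0.386
grasp_force: 59.2
```

```bash
python3 -c "
from h import *
pad()
w=snap('wrist');s=snap('side')
cv2.imwrite('pics/p1.png',np.hstack([cv2.resize(rect(w,.118,.515,.125,40,5),(400,400)),cv2.resize(s['pixels'][195:245,290:340,::-1],(400,400),interpolation=cv2.INTER_CUBIC)]))
"
```

```text
19.7 0.3863783667853629 59.155602778773755 [-4.1 -0.9 14.3]
side jaw 0.89 [0.511  0.0687 0.0789] gap to bottle side 80.6
side bottle 0.89 [0.5296 0.1811 0.0285] gap to bottle side -33.2
side bottle 0.68 [0.5205 0.1775 0.1432] gap to bottle side -28.6
scene pad_face 0.46 [0.5172 0.1504 0.0758] gap to bottle side -1.3
scene jaw 0.9 [0.5105 0.0645 0.0787] gap to bottle side 84.8
scene bottle 0.88 [0.5237 0.1772 0.0313] gap to bottle side -28.7
wrist pad_face 0.72 [0.5194 0.1515 0.0793] gap to bottle side -2.7
wrist pad_face 0.34 [0.5143 0.0677 0.0762] gap to bottle side 81.2
wrist jaw 0.87 [0.5136 0.0693 0.0746] gap to bottle side 79.7
```

View pics/p1.png

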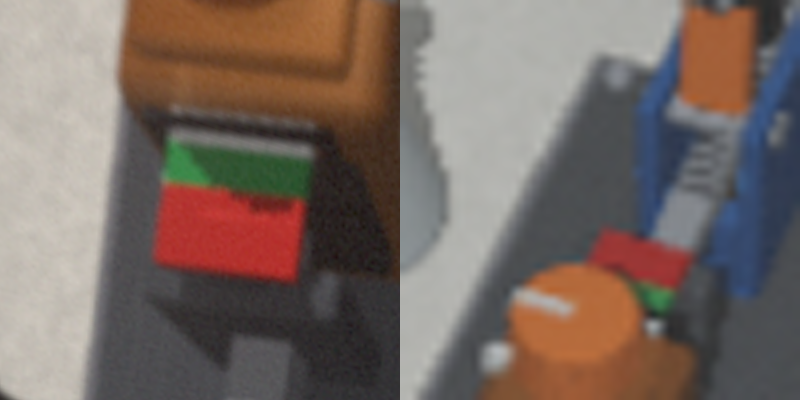

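The black pointer (left panel row ~120) sits in the white zone, about 4 mm short of green (green rows 140 to 185), so the pad is in about 1 to 2 mm and just pressing. One more full squeeze should give about 8 mm.

>>> send_rows(
  series=[
    [[0,0,0],[0,0,0],-1],
    [[0,0,0],[0,0,0],-1],
    [[0,0,0],[0,0,0],-1],
    [[0,0,0],[0,0,0],-1],
    [[0,0,0],[0,0,0],-1],
    [[0,0,0],[0,0,0],-1],
    [[0,0,0],[0,0,0],-1],
  ],
)

```text
time_s: 21.28
eef_pos: [0.508, 0.035, 0.1204]
eef_rot: [-0.0, 0.998, -0.057, -0.0]
wrist_force: [0.1, -0.0, -0.1]
opening: 0.998
grasp_force: 0.0
```

>>> send_rows(
  series=[
    [[0,0,0],[0,0,0],1],
    [[0,0,0],[0,0,0],1],
    [[0,0,0],[0,0,0],1],
    [[0,0,0],[0,0,0],1],
    [[0,0,0],[0,0,0],1],
    [[0,0,0],[0,0,0],1],
  ],
)

```text
time_s: 22.02
eef_pos: [0.5092, 0.0346, 0.1229]
eef_rot: [0.0, 0.998, -0.057, 0.001]
wrist_force: [-5.1, -0.6, 15.0]
opening: 0.386
grasp_force: 59.1
```

```bash
python3 -c "
from h import *
pad()
w=snap('wrist');s=snap('side')
cv2.imwrite('pics/p2.png',np.hstack([rect(w,.118,.515,.132,40,5),cv2.resize(s['pixels'][195:270,280:355,::-1],(400,400),interpolation=cv2.INTER_CUBIC)]))
"
```

```text
22.025 0.386086040002514 59.12474918179214 [-5.1 -0.6 15. ]
side pad_face 0.51 [0.5255 0.1815 0.0307] gap to bottle side -33.2
side jaw 0.67 [0.5119 0.0745 0.0736] gap to bottle side 74.7
side bottle 0.56 [0.5284 0.1817 0.0306] gap to bottle side -33.7
scene pad_face 0.63 [0.5192 0.1504 0.0736] gap to bottle side -1.5
scene jaw 0.73 [0.5193 0.15   0.0745] gap to bottle side -1.2
scene jaw 0.72 [0.5088 0.0746 0.0758] gap to bottle side 75.0
scene bottle 0.77 [0.5224 0.1794 0.0311] gap to bottle side -30.7
wrist pad_face 0.62 [0.5244 0.1481 0.076 ] gap to bottle side 0.2
wrist pad_face 0.27 [0.524  0.1798 0.145 ] gap to bottle side -31.3
wrist jaw 0.85 [0.5181 0.0735 0.0759] gap to bottle side 75.0
wrist bottle 0.57 [0.523  0.1731 0.0285] gap to bottle side -24.5
```

View pics/p2.png

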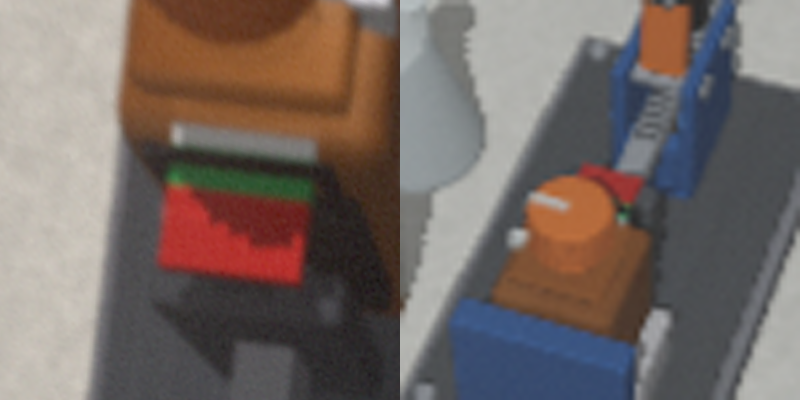

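The pointer (left panel rows ~148 to 163) is now past the white, with green and then red behind it (red edge about row 187). That puts it about 8 mm in, inside the green. The bottle stands upright, the cap is tight and the levers are held.

```bash
python3 -c "
from h import *
print(ctrl.hand_in())"
```

```text
the job is handed in; nothing more can be done
None
```

The job is handed in but the hand-in gave no verdict: the cap is tight, the pointer is in the green at about 8 mm by my estimate from the pictures, the bottle stands upright, and the levers are still held squeezed.

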